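# Dispense grinding balls from a hopper into the crucible

### The arm

A 7-joint arm with a two-finger parallel gripper is mounted at the origin on a cart in front of the work surface, level with it; the furniture and walls round the work are solid. World frame = base frame: x ahead of the robot, y to its left, z up, the work surface at z = 0. Lengths are in m, angles in rad, forces in N, time in s.
With the tool pointing down it reaches from about 0.425 to 0.925 m from the base axis. Payload 6.8 kg.
Tool frame: the origin (TCP) lies at the very end of the fingers, on their centre line; the grasp point (between the pads) lies 19 mm behind it; z points along the fingers, y is the line along which they close (so a half turn about z gives the same grasp; the last joint's range is limited). The gripper opens to 85 mm and grips with 20 to 120 N. Pads are 22 mm wide; open, the fingers measure 114 mm over their backs; the gripper's body (76 mm by 85 mm) begins 54 mm behind the grasp point. The pads swing forward as they close: fully open they stand 13 mm farther back than shut.
Start: joints at [-1.311, 0.477, 0.022, 1.555, -0.011, 1.109, -0.083], TCP at [0.243, 0.63, 0.193] pointing down, gripper open.
Joint ranges: [-2.96, 2.96], [-0.34, 2.1], [-1.41, 1.46], [0.24, 2.44], [-1.37, 4.51], [0.17, 1.92], [-2.96, 2.96]. Speed limits (rad/s): [2.39, 2.39, 3.14, 3.14, 3.14, 3.14, 3.14].

### API

Orientations are given as a unit quaternion [w, x, y, z].
In Python, from station import get_obs, read_camera, hand_in gives the robot as it stands.
- The arm moves only by the tool arm_command, never from a script. Its argument "commands" is one flat list of numbers, 7 for each row, row after row: the shift along the tool's x, y, z in m, then the turn, a rotation vector about the tool's x, y, z in degrees, then the opening, from 0 (shut) to 1 (fully open). In form: [tx, ty, tz, rx, ry, rz, fingers, tx, ty, tz, rx, ry, rz, fingers, ...]. A call has 1 to 8 rows; each row is the pose to reach, as a shift and turn from the pose commanded when the call began, along the tool's axes at that moment; what a row does not reach only later rows make up. A row lasts 1/10 s, in which the tool goes at most 50 mm and 8.59 degrees, less where a joint would pass 70% of its speed; a pose out of reach is approached as far as the arm can. A call with a gripper value outside its range is refused whole. The fingers move at their own pace and stop on an object; "force" is the grip in N (left out, the last holds). Time passes only in rows, so rows that repeat a pose let the fingers close. It gives the time, the measured TCP pose, the force, the opening and the grip force at its end, in the units of the state.
- get_obs(): the state, without advancing time (a new reading comes with each control period).
- read_camera(name): name is "side" or "top" or "wrist"; returns a dict with "img" (384x512x3 uint8, red, green, blue), "camera_matrix" (3x3 intrinsics, pixels), "k1" (the pictures are not rectified: a ray, as slopes to the right and down, at radius r is drawn at 1 + k1 r^2 times it, then the intrinsics apply), "pose" (4x4, takes a point from camera to world coordinates). Camera axes: x right, y down, z forward; pixel columns grow to the right and rows downward; lengths in m; the calibration is good to about 2 mm. A picture is of the moment at which its call begins. There is no depth.
- hand_in(): hands the job in; it is judged then, once.
The state is a dict: "t": time; "q": joint angles; "joint_vel": joint speeds; "joint_torque": joint torques, N m; "eef_pos": TCP position; "tool_rot": TCP orientation; "contact_force": force on the tool from outside, world axes, zero at the start; "torque": the same for the moment, N m; "gripper_width": opening from 0.0 (shut) to 1.0 (fully open); "grasp_force": force on a finger pad.
Only numpy, scipy, OpenCV 4.12 (cv2) and the standard library are available. Lean on these libraries where they do the work, as an engineer would, in place of code of your own. Each camera call takes 0.05 s, during which the arm holds its last target. There are 200 camera calls.

### The job

Two small hoppers for grinding balls stand on the bench, each with a cup on its base. At the hopper over the short white porcelain crucible, pull the shutter open by its upright knob, away from the funnel, until all three steel balls have dropped into the crucible, then push the shutter fully closed again and let go. The crucible stays standing upright on the hopper's base; leave the other hopper, over the taller translucent plastic cup, shut.

Things in the scene. Friction and masses are not known exactly. Their poses are not given: they have to be found in the camera images.
- hopper: The hopper to use, which stands over the crucible; fixed to the bench: grey base plate 100 x 96 mm and 8 mm thick, aluminium column at the back (+x of its frame), steel funnel of 71 mm diameter whose rim is 140 mm above the worktop. Origin on the worktop under the funnel axis. Its y axis is the direction in which the shutter opens, z is up.
- shutter_knob (a point): Upright black knob on the shutter of the hopper over the crucible: a cylinder of 18 mm diameter, from 76 to 120 mm above the worktop (21 mm foot up to 83 mm). Point on its axis, 101 mm up, 78 mm from the funnel axis when closed, 114 mm when open. y axis: horizontal, the opening direction, away from the funnel; z up. The blade under it is 30 mm wide, top at 76 mm. Room to grip it along its x axis.
- shutter (a joint): Sliding shutter (steel blade) under the funnel of the hopper over the crucible, in m: 0 is fully closed, 0.036 fully open (end stop). It stays where it is left; about 1.5 N of friction. The balls fall when it has opened about 25 mm or more.
- other_shutter (a joint): The same shutter on the other, identical hopper (over the taller, thin translucent plastic cup, 49 mm high), which also holds three balls: 0 closed; leave it closed.
- crucible: White porcelain crucible, round and open, 44 mm across the rim, 36 mm high, narrowing to a 28 mm foot; stands loose inside a low black ring on the hopper's base plate, its foot 8 mm above the worktop, below the funnel. Origin at the centre of its underside, z up.
- ball_1: Steel ball of 12 mm diameter, origin at its centre; one of the three balls that start in the throat of the hopper over the crucible, resting on the shutter blade.
- ball_2: Steel ball of 12 mm diameter, origin at its centre; one of the three balls that start in the throat of the hopper over the crucible, resting on the shutter blade.
- ball_3: Steel ball of 12 mm diameter, origin at its centre; one of the three balls that start in the throat of the hopper over the crucible, resting on the shutter blade.
Mind the look-alikes: they are no part of the job. What is shaped like the crucible but turquoise or yellow is not meant.

How it is judged:
On the way:
1. the shutter is open and all three balls lie in the crucible (value of joint shutter above 0.015 m and horizontal distance between each of ball_1, ball_2, ball_3 and crucible below 0.019 m and z of ball_1 in the frame of crucible between 0 and 0.036 m and z of ball_2 in the frame of crucible between 0 and 0.036 m and z of ball_3 in the frame of crucible between 0 and 0.036 m), for 0.2 s.
At the end, for the whole second after the job is handed in: The shutter over the crucible is closed again to within 4 mm, all three balls lie inside the crucible, which stands still and upright (within 10 degrees) on the hopper's base within 20 mm of the funnel axis; the other shutter is closed to within 4 mm (value of joint each of shutter, other_shutter below 0.004 m and horizontal distance between each of ball_1, ball_2, ball_3 and crucible below 0.019 m and z of ball_1 in the frame of crucible between 0 and 0.036 m and z of ball_2 in the frame of crucible between 0 and 0.036 m and z of ball_3 in the frame of crucible between 0 and 0.036 m and angle between crucible's own z axis and vertical below 0.17 rad and horizontal distance between crucible and hopper below 0.02 m and linear speed of crucible below 0.03 m/s); the robot touches nothing.
It fails at once if the other hopper's shutter is opened by more than 8 mm (value of joint other_shutter above 0.008 m).
It also fails if it takes over 29 s, if anything falls off the work surface, if the arm or the gripper's body presses on something with over 40 N, if the wrist force passes 120 N, or if a joint passes its speed limit or range.

## Working session

There is one attempt and no reset: what is moved stays moved. The work goes in short steps, Python scripts to look and compute and a tool call to move; the robot and the scene stay as the last step left them, time stands still between calls to the robot, and variables do not carry over. Pictures are saved under pics/ and viewed, at most 10 in all, crops included, and the job is handed in when it is done.

Besides the shell and the picture viewer there is one more tool, called after "Request:" as name(argument=value, ...) on one line, values as JSON. arm_command: Moves the arm, as the interface text tells. Its arguments: {"type":"object","properties":{"commands":{"type":"array","items":{"type":"number"}},"force":{"type":"number"}},"required":["commands"]}

```bash
mkdir -p pics
cat > h.py <<'E'
import numpy as np, cv2, pickle
from station import get_obs, read_camera
def snap(n):
    c=read_camera(n); pickle.dump(c,open(f'{n}.pkl','wb')); return c
def load(n): return pickle.load(open(f'{n}.pkl','rb'))
def ray(c,u,v):
    K=np.array(c['camera_matrix']);d=np.array([(u-K[0,2])/K[0,0],(v-K[1,2])/K[1,1]])
    s=d.copy()
    for _ in range(30): s=d/(1+c['k1']*(s@s))
    T=np.array(c['pose']); return T[:3,3],T[:3,:3]@np.array([s[0],s[1],1])
def plane(c,u,v,z):
    o,d=ray(c,u,v); return o+d*(z-o[2])/d[2]
def proj(c,p):
    T=np.array(c['pose']);K=np.array(c['camera_matrix']);q=T[:3,:3].T@(np.array(p)-T[:3,3]);s=q[:2]/q[2];s=s*(1+c['k1']*(s@s))
    return K[:2,:2]@s+K[:2,2]
E
python3 - <<'E'
from h import *
o=get_obs();print(o['t'],o['eef_pos'],o['tool_rot'])
a=snap('top');b=snap('side')
cv2.imwrite('pics/top.png',cv2.resize(a['img'][:,:,::-1],(800,600),interpolation=2))
cv2.imwrite('pics/side.png',cv2.resize(b['img'][:,:,::-1],(800,600),interpolation=2))
for c in(a,b):print(np.round(c['pose'],3).tolist(),c['k1'])
E
```

```text
0.0 [0.24248985 0.62920964 0.19221754] [-8.94023586e-05  1.82853967e-01  9.83139638e-01 -9.33435051e-04]
[[-0.113, -0.973, 0.201, 0.333], [-0.994, 0.111, -0.02, 0.127], [-0.003, -0.202, -0.979, 1.007], [0.0, 0.0, 0.0, 1.0]] 0.052203952116286145
[[0.945, -0.144, 0.293, 0.272], [-0.327, -0.394, 0.859, -0.685], [-0.008, -0.908, -0.419, 0.479], [0.0, 0.0, 0.0, 1.0]] -0.0069004399255570645
```

View pics/top.png

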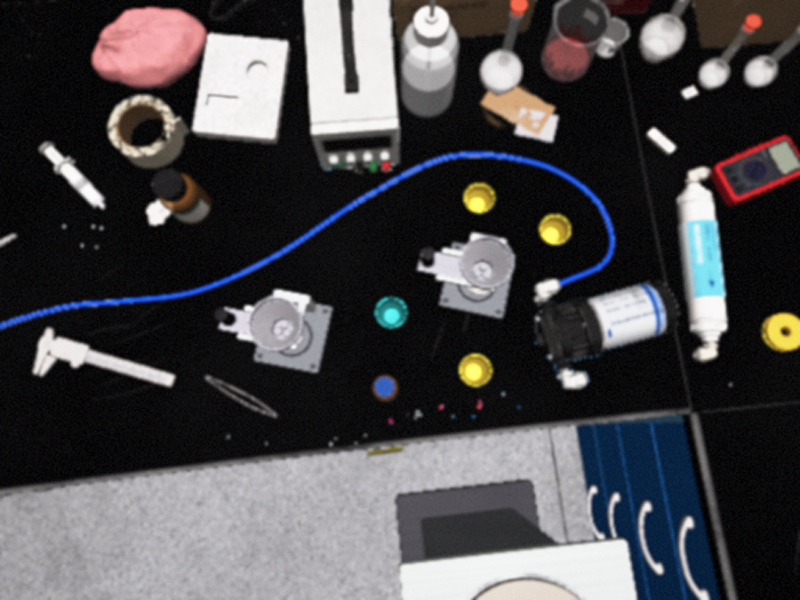

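View pics/side.png

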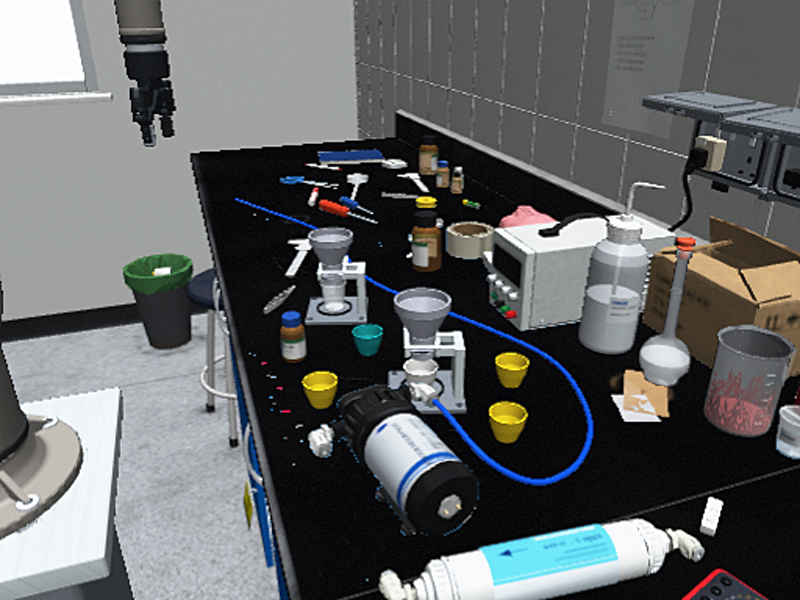

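In the top view, hopper A has its funnel at about (278,323) and knob at (227,315), and hopper B has its funnel at (487,262) and knob at (428,258). In the side view, A is the far one at (330,275), with a tall translucent cup. B is the near one at (422,330), with a short white cup, so B fits the description. I'll confirm this in an enlarged crop.

Run:
```python
from h import *
a=load('top')['img'][:,:,::-1];b=load('side')['img'][:,:,::-1]
A=cv2.resize(a[140:210,260:340],(400,350),interpolation=cv2.INTER_CUBIC)   # x5
B=cv2.resize(b[140:270,190:310],(369,400),interpolation=cv2.INTER_CUBIC)
o=np.zeros((400,790,3),np.uint8);o[:350,:400]=A;o[:,410:779]=B
cv2.imwrite('pics/crop.png',o)
c=load('top')
print(plane(c,428/1.5625,258/1.5625-2,.12),plane(c,487/1.5625,262/1.5625,.14))
```

```text
[0.55689097 0.07262527 0.12      ] [ 0.53335202 -0.00229142  0.14      ]
```

View pics/crop.png

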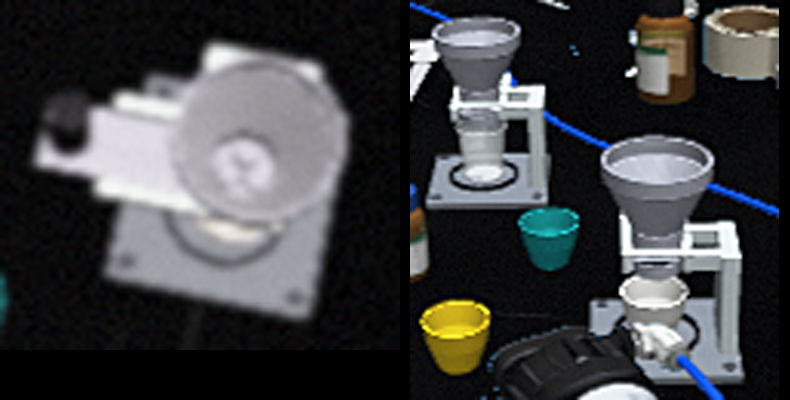

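The crop confirms it. B, the near hopper (side view, crop right), holds the short white crucible at about (655,300), and A's cup is taller and translucent. Crop left shows B from above, with the funnel centred at about (258,140) in the crop, the knob top at (67,110) and the base edge from (105,275) to (310,318).

Run:
```python
from h import *
c=load('top'); P=lambda x,y,z:plane(c,260+(x+.5)/5-.5,140+(y+.5)/5-.5,z)
f=lambda v:np.round(v,4)
hc=P(258,140,.14);k=P(67,110,.12)
print('funnel',f(hc),'diam',f(np.linalg.norm(P(172,140,.14)-P(347,140,.14))),f(np.linalg.norm(P(258,57,.14)-P(258,224,.14))))
print('knob',f(k),'dist',f(np.linalg.norm((k-hc)[:2])),'dir',np.degrees(np.arctan2(*(k-hc)[1::-1])))
e=P(105,275,.008)-P(310,318,.008);print('edge',np.linalg.norm(e),np.degrees(np.arctan2(e[1],e[0])))
# base front edge midpoint & knob from blade end corners
print('blade end',f(P(35,165,.076)),f(P(48,97,.076)))
e=P(35,165,.076)-P(95,180,.076);print(np.degrees(np.arctan2(e[1],e[0])))
a=c['img'][140:210,260:340]; g=cv2.cvtColor(a,cv2.COLOR_RGB2GRAY)
g=cv2.resize(g,(400,350),interpolation=cv2.INTER_CUBIC)
print(cv2.HoughCircles(g,cv2.HOUGH_GRADIENT,1,50,param1=80,param2=15,minRadius=75,maxRadius=95))
m=g[80:160,30:110];print(m[::8,::5])
T=get_obs();from scipy.spatial.transform import Rotation as R
q=T['tool_rot'];M=R.from_quat([q[1],q[2],q[3],q[0]]).as_matrix();print(f(M))
w=np.array(snap('wrist')['pose']);print(f(M.T@(w[:3,3]-T['eef_pos'])),f(M.T@w[:3,:3]))
```

```text
funnel [ 0.5336 -0.0013  0.14  ] diam 0.072 0.0709
knob [0.5604 0.0742 0.12  ] dist 0.0801 dir 70.47329996016805
edge 0.09761056170431918 71.44520030263081
blade end [0.5484 0.0886 0.076 ] [0.5786 0.0792 0.076 ]
69.07352056105817
[[[258.5 140.5  88.9]]]
[[ 12  11   9  12  11  11  12  10  10  11   4   7  12  11  11  10]
 [  9  12  13   9   9  12  13  20  22  19  19  13   8   9   9   9]
 [ 11  10  12  17  25  35  40  40  41  42  40  33  18   7   5   8]
 [  9  13  16  31  48  53  54  52  52  54  52  49  56  65  71  72]
 [  9  11  22  52  70  66  54  49  57  56  51  73 128 181 204 196]
 [  8   7  22  48  63  57  51  55  57  57  56  80 146 203 224 224]
 [  0  14  33  38  30  23  25  36  44  38  32  63 138 199 220 223]
 [  7  31  74  89  63  25  10  10  14  14  18  59 135 197 220 222]
 [ 15  61 127 157 126  64  20   7   9  11  34  91 160 205 217 220]
 [ 26  86 159 197 190 148 102  75  72  93 127 167 201 219 223 221]]
[[-9.331e-01  3.595e-01 -5.000e-04]
 [ 3.595e-01  9.331e-01 -1.600e-03]
 [-1.000e-04 -1.700e-03 -1.000e+00]]
[ 0.0693 -0.0006 -0.1811] [[-3.000e-04 -9.619e-01 -2.734e-01]
 [ 1.000e+00 -5.000e-04  6.000e-04]
 [-7.000e-04 -2.734e-01  9.619e-01]]
```

The measurements agree with the given sizes: funnel diameter 71–72 mm, knob 80 mm from the axis (should be 78), and opening direction about 70.8° by three estimates. The knob is at (0.560, 0.073). Next I move to hover above it with the tool x axis along the opening direction.

Request:
arm_command(commands=[-0.045, -0.037, 0, 0, 0, 8, 0.7, -0.09, -0.074, 0, 0, 0, 16, 0.7, -0.13, -0.107, 0, 0, 0, 24, 0.7, -0.17, -0.14, 0, 0, 0, 32, 0.7, -0.21, -0.172, 0, 0, 0, 40, 0.7, -0.248, -0.202, 0, 0, 0, 48, 0.7, -0.288, -0.235, 0, 0, 0, 56, 0.7, -0.328, -0.268, 0, 0, 0, 64, 0.7])

```text
t: 0.95
eef_pos: [0.4414, 0.2805, 0.1933]
tool_rot: [-0.0, 0.678, 0.735, 0.0]
contact_force: [1.2, 0.3, 0.9]
gripper_width: 0.699
grasp_force: 0.0
```

```bash
cat > go.py <<'E'
from h import *
from scipy.spatial.transform import Rotation as R
import sys
T=get_obs();q=T['tool_rot'];M=R.from_quat([q[1],q[2],q[3],q[0]]).as_matrix()
t=np.array([float(v) for v in sys.argv[1:4]]);th=np.radians(70.8)
x=np.array([np.cos(th),np.sin(th),0]);z=np.array([0,0,-1.]);G=np.c_[x,np.cross(z,x),z]
print(T['t'],np.round(T['eef_pos'],4),T['gripper_width'],np.round(T['contact_force'],1),np.round(T['q'],2))
print('shift',np.round(M.T@(t-T['eef_pos']),4),'rot',np.round(R.from_matrix(M.T@G).as_rotvec(degrees=True),2))
E
python3 go.py .560 .073 .18
```

```text
0.95 [0.4414 0.2805 0.1933] 0.6991314867582801 [1.2 0.3 0.9] [-1.    0.23  0.37  1.94 -0.1   0.99 -0.5 ]
shift [-0.2163  0.1016  0.0132] rot [-0.00e+00 -2.00e-02  2.38e+01]
```

Request:
arm_command(commands=[-0.04, 0.019, 0.003, 0, 0, 5, 0.7, -0.08, 0.038, 0.006, 0, 0, 10, 0.7, -0.12, 0.057, 0.009, 0, 0, 14, 0.7, -0.16, 0.076, 0.012, 0, 0, 18, 0.7, -0.195, 0.092, 0.013, 0, 0, 22, 0.7, -0.195, 0.092, 0.013, 0, 0, 22, 0.7, -0.195, 0.092, 0.013, 0, 0, 22, 0.7])

```text
t: 1.65
eef_pos: [0.5492, 0.0951, 0.1799]
tool_rot: [-0.0, 0.805, 0.594, -0.0]
contact_force: [-0.1, 0.8, -0.2]
gripper_width: 0.703
grasp_force: 0.0
```

```bash
python3 go.py .560 .073 .18
python3 - <<'E'
from h import *
c=snap('wrist');im=c['img'][:,:,::-1].copy()
for p in[(.56,.073,.12),(.56,.073,.076),(.5336,-.0013,.14)]:
    u=proj(c,p);print(u);cv2.drawMarker(im,tuple(int(v) for v in np.round(u)),(0,0,255),0,10)
cv2.imwrite('pics/w1.png',im)
E
```

```text
1.65 [0.5492 0.0951 0.1799] 0.7032455165353719 [-0.1  0.8 -0.2] [-0.71  0.32  0.53  1.88 -0.19  0.99 -0.39]
shift [-0.0179  0.0169 -0.0001] rot [-0.03  0.03  2.02]
[284.14688146 217.88228159]
[281.0189114 200.4544283]
[279.34521841 325.42656862]
```

View pics/w1.png

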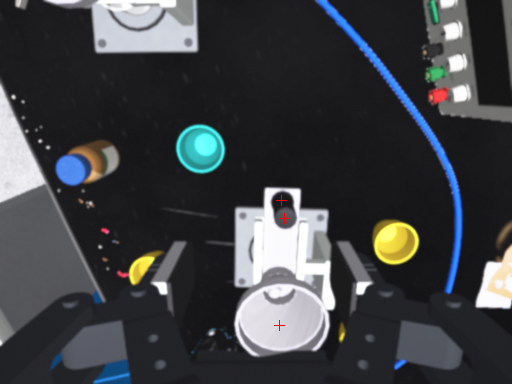

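The wrist view shows the knob top at (284,217) and its foot at (282,201). Both match the projected marks, so the position holds. Next I align, descend and close.

Request:
arm_command(commands=[-0.018, 0.017, 0, 0, 0, 2, 0.7, -0.018, 0.017, 0, 0, 0, 2, 0.7, -0.018, 0.017, 0.03, 0, 0, 2, 0.7, -0.018, 0.017, 0.06, 0, 0, 2, 0.7, -0.018, 0.017, 0.08, 0, 0, 2, 0.7, -0.018, 0.017, 0.091, 0, 0, 2, 0.7, -0.018, 0.017, 0.091, 0, 0, 2, 0.7, -0.018, 0.017, 0.091, 0, 0, 2, 0.7])

```text
t: 2.5
eef_pos: [0.5605, 0.0746, 0.0899]
tool_rot: [0.0, 0.814, 0.581, 0.0]
contact_force: [0.0, 1.2, 0.3]
gripper_width: 0.704
grasp_force: 0.0
```

```bash
python3 go.py .560 .073 .089
python3 - <<'E'
from h import *
c=snap('wrist');cv2.imwrite('pics/w2.png',c['img'][:,:,::-1])
E
```

```text
2.5 [0.5605 0.0746 0.0899] 0.7042630809919367 [0.  1.2 0.3] [-0.62  0.46  0.49  1.94 -0.29  0.81 -0.3 ]
shift [-0.0016  0.      0.0009] rot [ 0.03 -0.04  0.18]
```

View pics/w2.png

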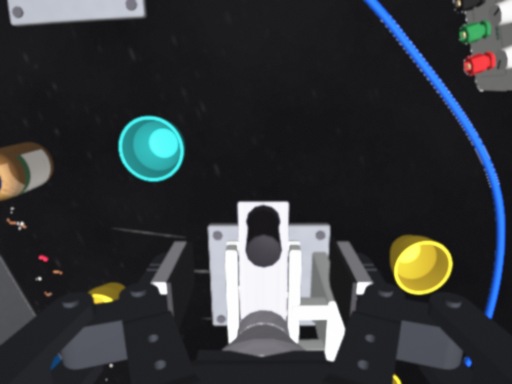

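The knob, at (264,250), sits midway between the fingers at columns 187 and 338. I'll close on it.

Request:
arm_command(commands=[-0.001, 0, 0, 0, 0, 0, 0.3, -0.001, 0, 0, 0, 0, 0, 0.1, -0.001, 0, 0, 0, 0, 0, 0, -0.001, 0, 0, 0, 0, 0, 0, -0.001, 0, 0, 0, 0, 0, 0, -0.001, 0, 0, 0, 0, 0, 0], force=30)

```text
t: 3.15
eef_pos: [0.5599, 0.0728, 0.0892]
tool_rot: [-0.0, 0.815, 0.58, 0.0]
contact_force: [0.2, 0.6, 0.1]
gripper_width: 0.002
grasp_force: 0.0
```

The gripper shut on nothing, so I'll look before moving on.

Run:
```python
from h import *
c=snap('wrist');im=c['img'][:,:,::-1].copy()
T=get_obs();print(proj(c,T['eef_pos']),proj(c,(.56,.073,.12)))
s=snap('side')['img'][110:230,230:310,::-1];s=cv2.resize(s,(256,384),interpolation=2)
cv2.imwrite('pics/w3.png',np.hstack([im,s]))
```

```text
[260.9910477  224.17241888] [261.08080813 247.09756416]
```

View pics/w3.png

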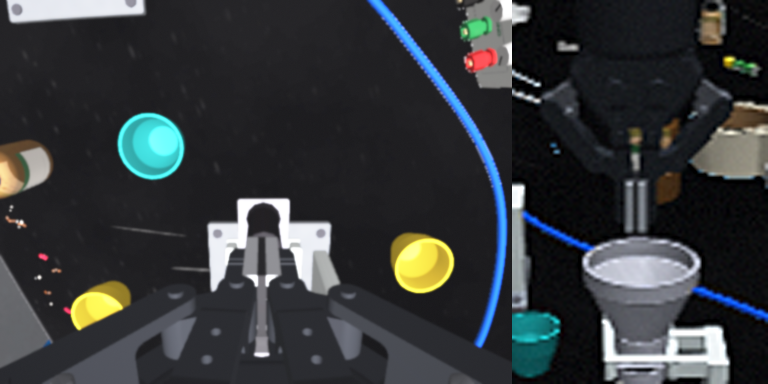

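The pads are shut with their tip at (262,237) in the wrist view, not at the projected TCP (261,224). The side view shows the tip at about (268.8,182.5), above the funnel rim. I'll triangulate where the tip really is.

Run:
```python
from h import *
w=load('wrist');s=load('side');T=get_obs();print(T['eef_pos'],T['gripper_width'],T['t'])
print('tcp in side',proj(s,T['eef_pos']))
def tri(l):
    A=0;b=0
    for c,u,v in l:
        o,d=ray(c,u,v);d/=np.linalg.norm(d);P=np.eye(3)-np.outer(d,d);A=A+P;b=b+P@o
    return np.linalg.solve(A,b)
p=tri([(w,262,237),(s,268.8,182.5)]);print(p,proj(w,p),proj(s,p))
for z in(.09,.1,.11,.12,.13,.14):print(z,plane(w,262,237,z),proj(s,[.56,.0728,z]))
for z in (.14,):print(proj(s,[.5336,-.0013,z]), proj(s,[.5336+.0116,-.0013+.0335,z]))
```

```text
[0.55982043 0.07285282 0.0891754 ] -0.003039001442801955 3.25
tcp in side [268.9036267  196.70959962]
[0.56181577 0.0781047  0.12058279] [261.17491774 236.97672253] [268.97811796 182.49865301]
0.09 [0.55794067 0.06568858 0.09      ] [268.99101913 196.36660438]
0.1 [0.5593255 0.0697037 0.1      ] [269.01358527 192.21498083]
0.11 [0.56071034 0.07371882 0.11      ] [269.03634548 188.02423911]
0.12 [0.56209517 0.07773394 0.12      ] [269.05930214 183.79384197]
0.13 [0.56348    0.08174905 0.13      ] [269.08245769 179.52324262]
0.14 [0.56486484 0.08576417 0.14      ] [269.10581459 175.21188456]
[269.88855419 190.71459757] [269.36418142 183.40167596]
```

Run:
```python
from h import *
s=load('side')
print('start tcp (x1.5625)',1.5625*proj(s,[.2425,.629,.192]),1.5625*proj(s,[.2425,.629,.222]))
a=cv2.imread('pics/side.png')[60:160,100:200]
b=cv2.resize(s['img'][130:200,235:305,::-1],(400,400),interpolation=2)
w=load('wrist')['img'][190:290,220:320,::-1]
cv2.imwrite('pics/z.png',np.hstack([cv2.resize(a,(300,400)),b[:,100:300],cv2.resize(w,(300,400),interpolation=2)]))
```

```text
start tcp (x1.5625) [164.69977018 166.53355863] [162.18087203 150.95470542]
```

View pics/z.png

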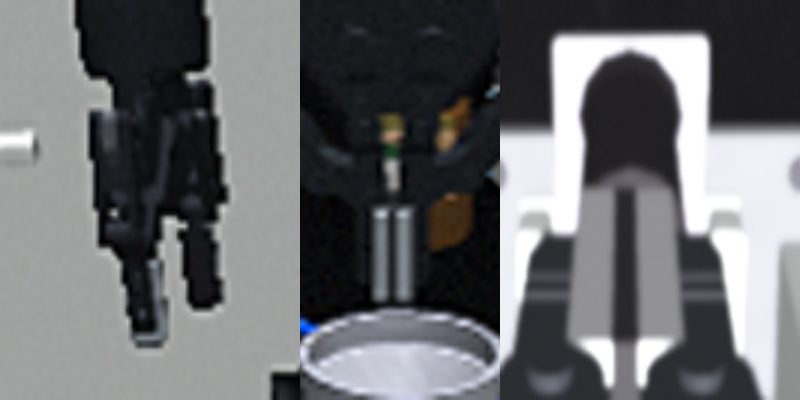

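The pads end well short of the reported TCP. Allowing for the 22 mm pad width, the tip is at about z 0.125, just above the knob top, and the start picture shows the same offset of about 35 mm. In effect the real fingertips are 35 mm higher than reported. I'll open, go down 33 mm with force checks, and close again.

Request:
arm_command(commands=[0, 0, 0, 0, 0, 0, 0.7, 0, 0, 0, 0, 0, 0, 0.7, 0, 0, 0, 0, 0, 0, 0.7, 0, 0, 0, 0, 0, 0, 0.7, 0, 0, 0.01, 0, 0, 0, 0.7, 0, 0, 0.02, 0, 0, 0, 0.7, 0, 0, 0.02, 0, 0, 0, 0.7])

```text
t: 3.95
eef_pos: [0.5583, 0.0727, 0.0672]
tool_rot: [-0.001, 0.814, 0.58, -0.002]
contact_force: [0.0, -0.0, -0.6]
gripper_width: 0.702
grasp_force: 0.0
```

Request:
arm_command(commands=[0, 0, 0.005, 0, 0, 0, 0.7, 0, 0, 0.01, 0, 0, 0, 0.7, 0, 0, 0.013, 0, 0, 0, 0.7, 0, 0, 0.013, 0, 0, 0, 0.7])

```text
t: 4.35
eef_pos: [0.5595, 0.0728, 0.0557]
tool_rot: [-0.0, 0.814, 0.58, -0.0]
contact_force: [0.1, 0.2, 0.2]
gripper_width: 0.701
grasp_force: 0.0
```

```bash
python3 go.py .560 .073 .056
python3 - <<'E'
from h import *
c=snap('wrist')['img'][130:384,100:430,::-1]
s=snap('side')['img'][110:230,215:315,::-1]
cv2.imwrite('pics/w4.png',np.hstack([cv2.resize(c,(480,370)),cv2.resize(s,(308,370),interpolation=2)]))
E
```

```text
4.35 [0.5595 0.0728 0.0557] 0.7007746493045118 [0.1 0.2 0.2] [-0.6   0.51  0.46  1.96 -0.32  0.75 -0.28]
shift [ 0.0004  0.0004 -0.0003] rot [-0.04  0.03  0.12]
```

View pics/w4.png

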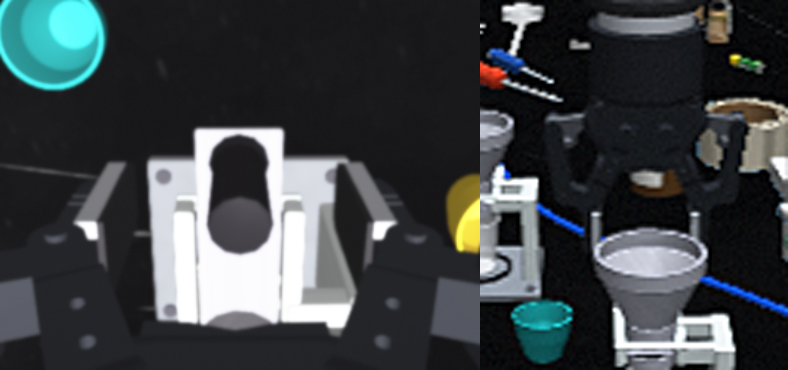

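The fingers now straddle the knob (at (240,225) in the left panel) symmetrically. In the side panel the gripper body is well above the rim. Closing.

Request:
arm_command(commands=[0, 0, 0, 0, 0, 0, 0.3, 0, 0, 0, 0, 0, 0, 0.1, 0, 0, 0, 0, 0, 0, 0, 0, 0, 0, 0, 0, 0, 0, 0, 0, 0, 0, 0, 0, 0, 0, 0, 0, 0, 0, 0], force=30)

```text
$.commands: bad value
```

Request:
arm_command(commands=[0, 0, 0, 0, 0, 0, 0.3, 0, 0, 0, 0, 0, 0, 0.1, 0, 0, 0, 0, 0, 0, 0, 0, 0, 0, 0, 0, 0, 0, 0, 0, 0, 0, 0, 0, 0, 0, 0, 0, 0, 0, 0, 0], force=30)

```text
t: 5.05
eef_pos: [0.5609, 0.0727, 0.0566]
tool_rot: [0.001, 0.815, 0.58, 0.001]
contact_force: [3.6, -1.8, -0.4]
gripper_width: 0.2
grasp_force: 29.7
```

Gripped at an opening of 0.20, which is about 17–18 mm and matches the knob. Now I pull it open along tool +x by 36 mm.

Request:
arm_command(commands=[0.005, 0, 0, 0, 0, 0, 0, 0.012, 0, 0, 0, 0, 0, 0, 0.019, 0, 0, 0, 0, 0, 0, 0.026, 0, 0, 0, 0, 0, 0, 0.032, 0, 0, 0, 0, 0, 0, 0.035, 0, 0, 0, 0, 0, 0, 0.035, 0, 0, 0, 0, 0, 0, 0.035, 0, 0, 0, 0, 0, 0])

```text
t: 5.85
eef_pos: [0.5725, 0.1067, 0.0566]
tool_rot: [0.0, 0.814, 0.58, 0.001]
contact_force: [5.0, -0.4, 0.9]
gripper_width: 0.198
grasp_force: 29.7
```

Request:
arm_command(commands=[0, 0, 0, 0, 0, 0, 0, 0, 0, 0, 0, 0, 0, 0, 0, 0, 0, 0, 0, 0, 0, 0, 0, 0, 0, 0, 0, 0, 0, 0, 0, 0, 0, 0, 0])

```text
t: 6.35
eef_pos: [0.5725, 0.1066, 0.0566]
tool_rot: [0.0, 0.814, 0.58, 0.001]
contact_force: [6.0, -0.5, 0.4]
gripper_width: 0.194
grasp_force: 29.7
```

```bash
python3 go.py .560 .073 .056
python3 - <<'E'
from h import *
c=snap('top')['img'][130:220,250:350,::-1]
s=snap('side')['img'][170:270,230:310,::-1]
cv2.imwrite('pics/o.png',np.hstack([cv2.resize(c,(444,400),interpolation=2),cv2.resize(s,(320,400),interpolation=2)]))
E
```

```text
6.35 [0.5725 0.1066 0.0566] 0.1942956179297854 [ 6.  -0.5  0.4] [-0.64  0.53  0.46  1.92 -0.33  0.76 -0.33]
shift [-0.0358 -0.0008  0.0005] rot [ 0.11 -0.08  0.14]
```

View pics/o.png

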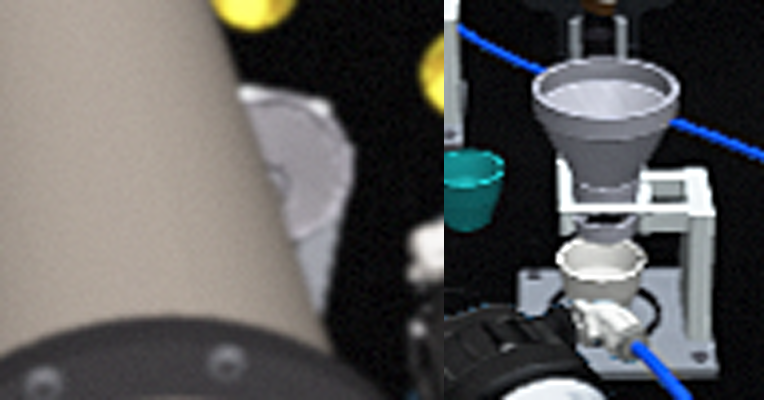

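The side panel shows the shutter out and the crucible standing at about (600,265). The blade moved about 36 mm. I'll push it closed with a small over-push.

Request:
arm_command(commands=[-0.006, 0, 0, 0, 0, 0, 0, -0.013, 0, 0, 0, 0, 0, 0, -0.02, 0, 0, 0, 0, 0, 0, -0.027, 0, 0, 0, 0, 0, 0, -0.033, 0, 0, 0, 0, 0, 0, -0.035, 0, 0, 0, 0, 0, 0, -0.037, 0, 0, 0, 0, 0, 0, -0.037, 0, 0, 0, 0, 0, 0])

```text
t: 7.25
eef_pos: [0.5609, 0.0727, 0.0566]
tool_rot: [0.0, 0.814, 0.581, 0.002]
contact_force: [7.6, 0.8, -1.9]
gripper_width: 0.199
grasp_force: 29.6
```

It is back at the closed grip pose. Release, then lift straight up.

Request:
arm_command(commands=[0, 0, 0, 0, 0, 0, 0.6, 0, 0, 0, 0, 0, 0, 0.6, 0, 0, 0, 0, 0, 0, 0.6, 0, 0, 0, 0, 0, 0, 0.6, 0, 0, -0.02, 0, 0, 0, 0.6, 0, 0, -0.05, 0, 0, 0, 0.6, 0, 0, -0.09, 0, 0, 0, 0.6, 0, 0, -0.13, 0, 0, 0, 0.6])

```text
t: 8.05
eef_pos: [0.5583, 0.0707, 0.1871]
tool_rot: [-0.0, 0.815, 0.58, -0.001]
contact_force: [0.9, 0.1, 0.3]
gripper_width: 0.6
grasp_force: 0.0
```

Request:
arm_command(commands=[0.04, -0.01, 0, 0, 0, 0, 0.6, 0.08, -0.02, 0, 0, 0, 0, 0.6, 0.12, -0.03, 0, 0, 0, 0, 0.6, 0.16, -0.04, 0, 0, 0, 0, 0.6, 0.2, -0.05, 0, 0, 0, 0, 0.6, 0.24, -0.06, 0, 0, 0, 0, 0.6, 0.28, -0.07, 0, 0, 0, 0, 0.6, 0.28, -0.07, 0, 0, 0, 0, 0.6])

```text
t: 8.85
eef_pos: [0.5819, 0.3668, 0.1849]
tool_rot: [-0.002, 0.812, 0.584, 0.0]
contact_force: [0.4, 0.6, -1.3]
gripper_width: 0.597
grasp_force: 0.0
```

Run:
```python
from h import *
o=get_obs();print(o['t'],o['eef_pos'],o['contact_force'])
c=snap('top')['img'][140:210,260:340,::-1]
s=snap('side')['img'][180:270,240:310,::-1]
cv2.imwrite('pics/end.png',np.hstack([cv2.resize(c,(457,400),interpolation=2),cv2.resize(s,(311,400),interpolation=2)]))
```

```text
8.85 [0.58189726 0.36684205 0.1848803 ] [ 0.43312942  0.55916741 -1.26561104]
```

View pics/end.png

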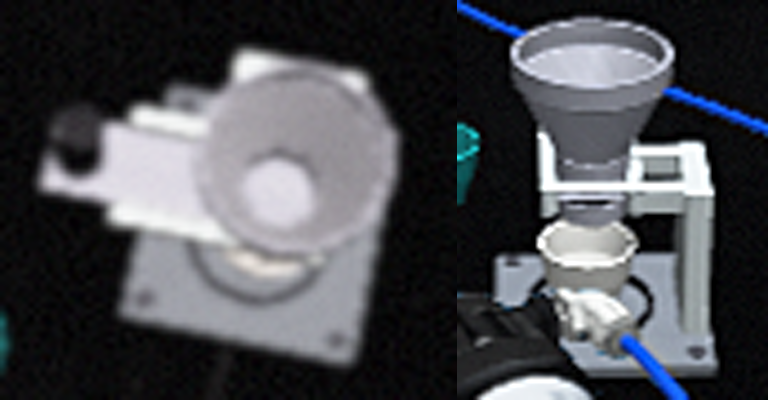

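The throat at (278,188) is now empty and shows only the bright blade. The shutter looks as it did at the start, with the knob at (76,130), and the crucible stands upright at (588,250) in the right panel. The arm is clear, so I'm handing in.

```bash
python3 -c "
from station import hand_in
print(hand_in())"
```

```text
the job is handed in; nothing more can be done
None
```

I handed the job in at about 9 s: the shutter over the crucible was opened fully and closed again, the throat was empty afterwards, the crucible stood upright and the other hopper was left alone; I did not see the balls inside the crucible directly, and hand-in returned no verdict.

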